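# Take the book out from under the tin

## Robot

A 6-joint arm with a two-finger parallel gripper is mounted at the origin on the work surface. World frame = base frame: x ahead of the robot, y to its left, z up, the work surface at z = 0. Lengths are in mm, angles in rad, forces in N, time in s.
With the tool pointing down it reaches from about 350 to 875 mm from the base axis. Payload 4.2 kg.
Tool frame: the origin (TCP) lies at the very end of the fingers, on their centre line; the grasp point (between the pads) lies 19 mm behind it; z points along the fingers, y is the line along which they close (so a half turn about z gives the same grasp; the last joint's range is limited). The gripper opens to 85 mm and grips with 20 to 120 N. Pads are 22 mm wide; open, the fingers measure 114 mm over their backs; the gripper's body (76 mm by 85 mm) begins 54 mm behind the grasp point. The pads swing forward as they close: fully open they stand 13 mm farther back than shut.
Start: joints at [-0.867, 0.385, 0.008, 0, -1.194, -0.259], TCP at [268.935, -564.157, 231.312] pointing down, gripper open.
Joint ranges: [-3.14, 3.14], [-1.21, 2.06], [-1.07, 1.41], [-3.16, 2.05], [-2.99, -0.16], [-3.1, 3.1]. Speed limits (rad/s): [2.79, 2.79, 3.14, 3.14, 3.14, 3.14].

## Interface

Orientations are given as a unit quaternion [x, y, z, w].
In Python, from bench import arm gives the robot as it stands.
- The arm moves only by the tool servo_tool, never from a script. Its argument "rows" is a list that holds one entry, the list of rows, each a list of 7 numbers: the finger opening in mm, from 0 to 85.4, then the shift along the tool's x, y, z in mm, then the turn, a rotation vector about the tool's x, y, z in rad. A call has 1 to 10 rows; each row is the pose to reach, as a shift and turn from the pose commanded when the call began, along the tool's axes at that moment; what a row does not reach only later rows make up. A row lasts 1/8 s, in which the tool goes at most 62.5 mm and 10.7 degrees, less where a joint would pass 70% of its speed; a pose out of reach is approached as far as the arm can. A call with a gripper value outside its range is refused whole. The fingers move at their own pace and stop on an object; the grip force is fixed at half the most. Time passes only in rows, so rows that repeat a pose let the fingers close. It gives the time, the measured TCP pose, the force, the opening and the grip force at its end, in the units of the state.
- arm.read_state(): the state, without advancing time (a new reading comes with each control period).
- arm.get_image(name): name is "side" or "top" or "wrist"; returns the picture (420x560x3 uint8, red, green, blue); there is no depth.
- arm.camera_params(name): a dict with "intrinsics" (3x3 intrinsics, pixels), "R" (3x3) and "t" (3): a world point X has camera coordinates R X + t. Camera axes: x right, y down, z forward; pixel columns grow to the right and rows downward; lengths in mm; the calibration is good to about 2 mm. A picture is of the moment at which its call begins: read the wrist's pose just before it. camera_params takes no time and is no camera call; for the wrist camera it gives the pose at the moment of the call.
- arm.job_done(): hands the job in; it is judged then, once.
The state is a dict: "clock": time; "joints": joint angles; "joint_vel": joint speeds; "joint_efforts": joint torques, N m; "position": TCP position; "ee_rot": TCP orientation; "contact_force": force on the tool from outside, world axes, zero at the start; "wrist_torque": the same for the moment, N m; "gripper_width": finger opening in mm; "grasp_force": force on a finger pad.
Only numpy, scipy, OpenCV 4.12 (cv2) and the standard library are available. Lean on these libraries where they do the work, as an engineer would, in place of code of your own. Each camera call takes 0.05 s, during which the arm holds its last target. There are 200 camera calls.

## Task

On the gift-shop counter a small book lies sandwiched between a cardboard gift box and a round metal tin: a customer is buying that book. Lift the tin off and stand it on the counter, lay the book flat inside the shallow wooden tray, then put the tin back upright in the middle of the gift box's lid. Set things down, do not drop them, keep the tin upright, and leave the gift box where it stands.

Things in the scene. Friction and masses are not known exactly. Their poses are not given: they have to be found in the camera images.
- gift_box: Closed cardboard gift box, light brown kraft lid over a white base, loose, 0.5 to 1.2 kg, the bottom of the stack: 150 mm (its x) by 110 mm (its y) by 60 mm high, flat lid. Origin: centre of its underside, standing on the counter at z = 0. It stands on the robot's left or right, the tray on the other side; the long side points roughly away from the robot.
- book: Small thick hardback book with a plain grey cloth cover and white page edges, lying flat on the gift box under the tin: 100 mm (its x) by 58 mm (its y, the width to grip across) by 34 mm thick, about 0.16 kg, rigid. Origin: centre of its underside. Lies within 6 mm of the middle of the lid and 9 degrees of the box's direction. A like book lying alone on the counter further from the robot is not wanted.
- tin: Plain round closed metal tin, 58 mm across, 56 mm high, about 0.14 kg, standing upright in the middle of the book, on top of the stack. Origin: centre of its underside, z axis up. Another such tin, a mug and a jar stand on the counter, all further than 0.67 m out in x, as is the other book; the counter around the point midway between the gift box and the tray is clear for at least 65 mm every way, good for standing the tin on meanwhile.
- tray: Shallow wooden tray fixed to the counter, empty: outside 200 mm (its x) by 170 mm (its y) by 16 mm high, walls and floor 5 mm thick (inner floor 5 mm above the counter). Origin: centre of its underside.
Things that resemble listed ones, but are neither listed nor needed, are in the scene too. What is shaped like the book but black or purple is not meant. Leave any yellow look-alike of the tin alone.

How it is judged:
By the outcome, as a careful person would: the job done as asked, in the order asked, and still so for the second after the job is handed in, with the robot touching nothing.
It also fails if it takes over 72 s, if anything falls off the work surface, if the arm or the gripper's body presses on something with over 40 N, if the wrist force passes 120 N, or if a joint passes its speed limit or range.

## Working session

There is one attempt and no reset: what is moved stays moved. The work goes in short steps, Python scripts to look and compute and a tool call to move; the robot and the scene stay as the last step left them, time stands still between calls to the robot, and variables do not carry over. Pictures are saved under pics/ and viewed, at most 10 in all, crops included, and the job is handed in when it is done.

Besides the shell and the picture viewer there is one more tool, called after "Emit:" as name(argument=value, ...) on one line, values as JSON. servo_tool: Moves the arm, as the interface text tells. Its arguments: {"type":"object","properties":{"rows":{"type":"array"}},"required":["rows"]}

```bash
mkdir -p pics; python3 - <<'E'
from bench import arm
import cv2,numpy as np
np.set_printoptions(precision=4,suppress=True)
s=arm.read_state();print(s['position'],s['ee_rot'],s['clock'])
for n in('top','side'):
    cv2.imwrite(f'pics/{n}1.png',arm.get_image(n)[:,:,::-1])
    c=arm.camera_params(n);R=np.array(c['R']);print(n,np.array(c['intrinsics']).tolist(),R.tolist(),-R.T@np.array(c['t']))
E
```

```text
[ 268.677  -563.6375  230.2303] [-0.2205  0.9754  0.0011 -0.0003] 0.0
top [[384.55541954945386, 0.0, 275.8090336251217], [0.0, 384.55541954945386, 210.64723621880728], [0.0, 0.0, 1.0]] [[-0.023667574246623045, -0.9995074220930895, -0.020609684861919948], [-0.9938418451193419, 0.025755681076453787, -0.10777305684664648], [0.10825078669027345, 0.01793204040579513, -0.9939618750776219]] [393.0267  53.8458 916.008 ]
side [[512.4463493177166, 0.0, 283.196630229896], [0.0, 512.4463493177166, 211.34061598518227], [0.0, 0.0, 1.0]] [[-0.8474023911685046, -0.5309511608636963, 0.00022851563170726323], [-0.41393618088024947, 0.6603758681367703, -0.6265465273552159], [0.3325146998256979, -0.5310316163469933, -0.7793839854909298]] [ 65.7994 684.8807 994.8533]
```

View pics/top1.png

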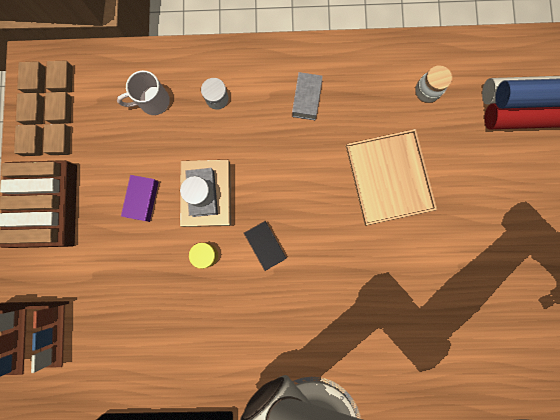

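View pics/side1.png

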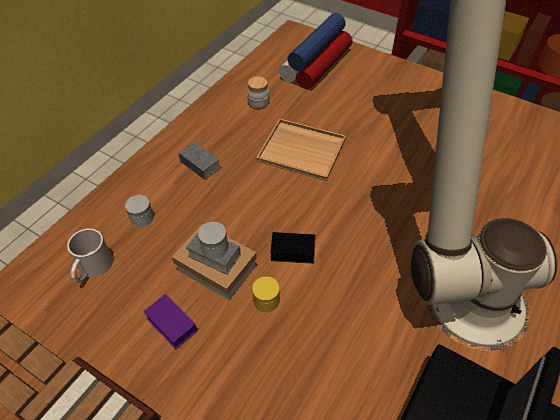

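The top view shows the stack at about (205,193), with the tin top at (194,191). The tray's corners are near (347,145), (415,130), (436,208) and (366,224). A yellow tin at (202,255) and a black book at (265,245) are close by. Next I'll zoom in on the stack and tray.

```bash
cat > h.py <<'E'
from bench import arm
import cv2,numpy as np
from scipy.spatial.transform import Rotation as Ro
np.set_printoptions(precision=2,suppress=True)
def unproj(n,px,z,c=None):
    c=c or arm.camera_params(n);K=np.array(c['intrinsics']);R=np.array(c['R']);C=-R.T@np.array(c['t'])
    px=np.atleast_2d(px).astype(float);d=(R.T@np.linalg.inv(K)@np.c_[px,np.ones(len(px))].T).T
    return C+d*((z-C[2])/d[:,2])[:,None]
def delta(target,yaw=None):
    """shift in tool axes and turn to target TCP, tool down, tool y axis at world angle yaw (mod pi)"""
    s=arm.read_state();r=Ro.from_quat(s['ee_rot']);sh=r.inv().apply(np.array(target)-s['position'])
    if yaw is None:return sh
    c=[]
    for k in(0,np.pi):
        y=[np.cos(yaw+k),np.sin(yaw+k),0];z=[0,0,-1];x=np.cross(y,z)
        c.append((r.inv()*Ro.from_matrix(np.c_[x,y,z])).as_rotvec())
    return sh,c,s['joints']
E
python3 - <<'E'
from h import *
i=cv2.imread('pics/top1.png');s=cv2.imread('pics/side1.png')
a=cv2.resize(i[150:240,170:240],None,fx=6,fy=6,interpolation=cv2.INTER_CUBIC)
b=cv2.resize(s[215:300,165:265],None,fx=3.7,fy=3.7,interpolation=cv2.INTER_CUBIC)
o=np.zeros((540,420+b.shape[1],3),np.uint8);o[:,:420]=a;o[:b.shape[0],420:]=b
cv2.imwrite('pics/crop.png',o)
t=unproj('top',[[347,145],[415,130],[436,208],[366,224]],16);print('tray',t,t.mean(0))
t=unproj('top',[[181,160],[229,160],[229,226],[181,226]],60);print('box',t,t.mean(0))
print('tin',unproj('top',[194,191],150),unproj('side',[212,230],150))
E
```

```text
tray [[ 644.39 -103.75   16.  ]
 [ 676.33 -267.28   16.  ]
 [ 487.57 -304.25   16.  ]
 [ 454.24 -139.7    16.  ]] [ 565.63 -203.75   16.  ]
box [[608.18 283.03  60.  ]
 [605.02 173.15  60.  ]
 [454.45 174.73  60.  ]
 [457.16 282.57  60.  ]] [531.2  228.37  60.  ]
tin [[520.73 232.29 150.  ]] [[524.1  228.65 150.  ]]
```

View pics/crop.png

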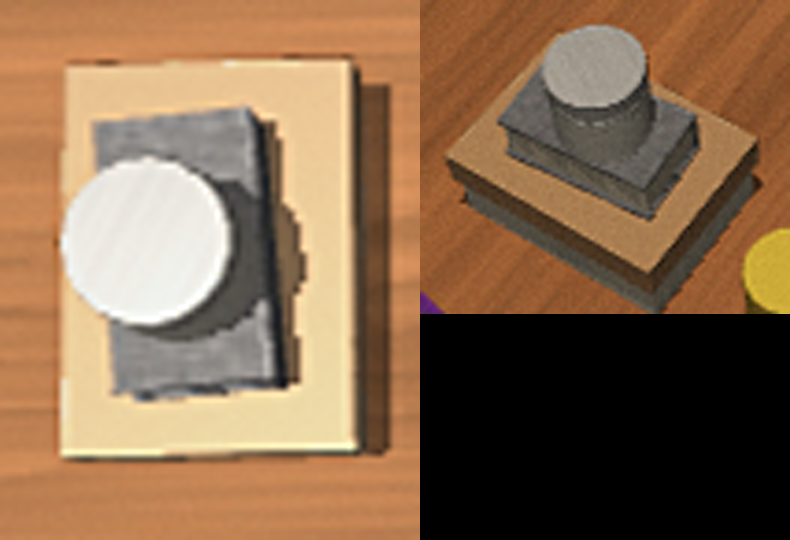

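The crop shows the book-top corners at about (93,123), (248,108), (272,380) and (113,395). The tin-top circle is centred at (147,241), and the lid runs from (66,63) to (353,62) along the top and (62,455) to (356,450) along the bottom.

```bash
python3 - <<'E'
from h import *
f=lambda p:(np.array(p)+.5)/6-.5+[170,150]
def rect(n,p,z):
    w=unproj('top',p,z);e=w[0]-w[3]+w[1]-w[2];print(n,w.mean(0),'yaw',np.degrees(np.arctan2(e[1],e[0])),np.linalg.norm(w-np.roll(w,1,0),axis=1))
    return w.mean(0)
b=rect('box',f([[66,63],[353,62],[356,450],[62,455]]),60)
rect('book',f([[93,123],[248,108],[272,380],[113,395]]),94)
t=rect('tray',[[347,145],[415,130],[436,208],[366,224]],16)
tin=unproj('top',f([147,241]),150);print(tin,unproj('side',(np.array([597-420,67])+.5)/3.7-.5+[165,215],150))
print('mid',(b+t)/2)
print(unproj('top',[[202,254]],56),unproj('top',[[265,245]],34))
s=arm.read_state();r=Ro.from_quat(s['ee_rot']).as_matrix();print(r,s['gripper_width'])
print(delta([tin[0,0],tin[0,1],250],0))
E
```

```text
box [532.36 229.59  60.  ] yaw -0.2772948610508369 [149.48 109.54 147.62 110.13]
book [528.95 232.66  94.  ] yaw 4.449149661828596 [100.05  56.84 100.13  57.53]
tray [ 565.63 -203.75   16.  ] yaw 10.892942486153306 [193.51 166.61 192.35 167.9 ]
[[523.29 232.12 150.  ]] [[519.04 233.74 150.  ]]
mid [548.99  12.92  38.  ]
[[393.67 236.35  56.  ]] [[410.73  96.34  34.  ]]
[[-0.9  -0.43 -0.  ]
 [-0.43  0.9   0.  ]
 [ 0.    0.   -1.  ]] 85.72695617926841
(array([-572.12,  609.  ,  -18.52]), [array([ 0.  , -0.  ,  2.02]), array([ 0.  ,  0.  , -1.13])], array([-0.87,  0.39,  0.01, -0.  , -1.19, -0.26]))
```

Emit:
servo_tool(rows=[[[85, -572, 609, -20, 0, 0, 0.367], [85, -572, 609, -20, 0, 0, 0.367], [85, -572, 609, -20, 0, 0, 0.367], [85, -572, 609, -20, 0, 0, 0.367], [85, -572, 609, -20, 0, 0, 0.367], [85, -572, 609, -20, 0, 0, 0.367], [85, -572, 609, -20, 0, 0, 0.367], [85, -572, 609, -20, 0, 0, 0.367], [85, -572, 609, -20, 0, 0, 0.367], [85, -572, 609, -20, 0, 0, 0.367]]])

```text
clock: 1.35
position: [457.8, 28.8, 246.3]
ee_rot: [-0.039, 0.999, 0.0, 0.0]
contact_force: [1.4, -0.5, -0.0]
gripper_width: 84.8
grasp_force: 0.0
```

```bash
python3 - <<'E'
from h import *
print(delta([522,232.5,250],np.radians(94.4)))
E
```

```text
(array([-79.95, 198.09,  -3.71]), [array([0., 0., 0.]), array([-0.  ,  0.  , -3.14])], array([ 0.42,  0.09, -0.35, -0.  , -1.13, -1.91]))
```

Emit:
servo_tool(rows=[[[85, -80, 198, -4, 0, 0, 0], [85, -80, 198, -4, 0, 0, 0], [85, -80, 198, -4, 0, 0, 0], [85, -80, 198, -4, 0, 0, 0], [85, -80, 198, -4, 0, 0, 0], [85, -80, 198, -4, 0, 0, 0]]])

```text
clock: 2.1
position: [521.7, 229.5, 249.7]
ee_rot: [-0.039, 0.999, -0.0, -0.001]
contact_force: [-0.3, -0.0, -0.5]
gripper_width: 84.9
grasp_force: 0.0
```

```bash
python3 - <<'E'
from h import *
c=arm.camera_params('wrist');R=np.array(c['R']);print(c['intrinsics'],R,-R.T@np.array(c['t']))
cv2.imwrite('pics/w1.png',arm.get_image('wrist')[:,:,::-1])
K=np.array(c['intrinsics'])
for p in([522,232.5,150],[522,232.5,94],[529,232.7,94]):
    q=K@(R@np.array(p)+np.array(c['t']));print(q[:2]/q[2],q[2])
print(delta([522,232.5,250],np.radians(94.4)))
E
```

```text
[[329.7    0.   281.19]
 [  0.   329.7  208.97]
 [  0.     0.     1.  ]] [[-0.08  1.   -0.  ]
 [ 0.95  0.07  0.3 ]
 [ 0.3   0.02 -0.95]] [444.97 223.39 392.66]
[285.7  210.25] 254.73065321863746
[285.01 192.02] 308.141580021305
[284.62 199.22] 310.2442304384507
(array([-0.52,  3.23,  0.06]), [array([-0., -0.,  0.]), array([ 0.  , -0.  , -3.14])], array([ 0.7 ,  0.28, -0.1 , -0.  , -1.19, -2.19]))
```

View pics/w1.png

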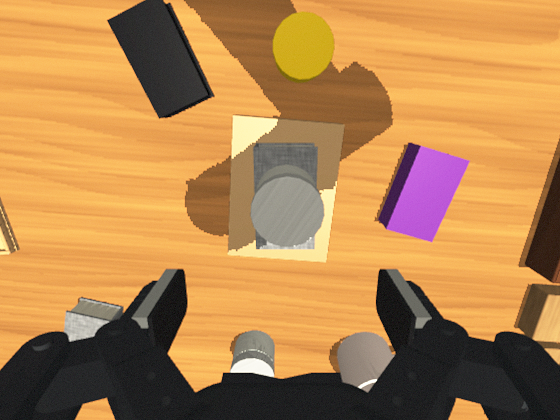

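The wrist view shows the tin top centred at about (287.5,210). The book-top corners are near (317,143), (254,143), (257,247) and (315,249). The lid corners are at (345,124), (232,115), (228,253) and (326,262).

```bash
python3 - <<'E'
from h import *
print('tin',unproj('wrist',[287.5,210],150))
for n,p,z in(('box',[[345,124],[232,115],[228,253],[326,262]],60),('book',[[317,143],[254,143],[257,247],[315,249]],94)):
    w=unproj('wrist',p,z);e=w[3]-w[0]+w[2]-w[1];print(n,w.mean(0),np.degrees(np.arctan2(e[1],e[0])),np.linalg.norm(w-np.roll(w,1,0),axis=1))
print(delta([522,233.5,106]))
E
```

```text
tin [[521.92 233.6  150.  ]]
box [532.27 230.87  60.  ] -0.15055393955030122 [149.8  110.6  147.23 109.35]
book [528.08 233.45  94.  ] 4.907743541375574 [103.37  56.34 101.23  57.34]
[ -0.7    4.28 144.06]
```

Emit:
servo_tool(rows=[[[85, -0.5, 4, 20, 0, 0, 0], [85, -0.5, 4, 60, 0, 0, 0], [85, -0.5, 4, 100, 0, 0, 0], [85, -0.5, 4, 130, 0, 0, 0], [85, -0.5, 4, 143, 0, 0, 0], [85, -0.5, 4, 143, 0, 0, 0], [50, -0.5, 4, 143, 0, 0, 0], [50, -0.5, 4, 143, 0, 0, 0], [50, -0.5, 4, 143, 0, 0, 0], [50, -0.5, 4, 143, 0, 0, 0]]])

```text
clock: 3.4
position: [523.5, 235.0, 109.1]
ee_rot: [-0.039, 0.999, 0.001, 0.002]
contact_force: [-0.1, 0.1, 5.4]
gripper_width: 56.8
grasp_force: 64.1
```

Emit:
servo_tool(rows=[[[50, 0, 0, 0, 0, 0, 0], [50, 0, 0, 0, 0, 0, 0], [50, 0, 0, 0, 0, 0, 0]]])

```text
clock: 3.78
position: [523.5, 235.0, 109.1]
ee_rot: [-0.039, 0.999, 0.001, 0.002]
contact_force: [-0.6, -0.3, 5.7]
gripper_width: 56.9
grasp_force: 64.1
```

Emit:
servo_tool(rows=[[[50, 0, 0, -4, 0, 0, 0], [50, 0, 0, -12, 0, 0, 0], [50, 0, 0, -25, 0, 0, 0], [50, 0, 0, -40, 0, 0, 0], [50, 0, 0, -55, 0, 0, 0], [50, 0, 0, -65, 0, 0, 0], [50, 0, 0, -70, 0, 0, 0], [50, 0, 0, -70, 0, 0, 0]]])

```text
clock: 4.78
position: [522.4, 234.3, 177.4]
ee_rot: [-0.039, 0.999, 0.0, 0.0]
contact_force: [-0.2, -0.6, -1.1]
gripper_width: 56.9
grasp_force: 64.0
```

```bash
python3 - <<'E'
from h import *
print(delta([549,13,160]))
cv2.imwrite('pics/t2.png',arm.get_image('top')[:,:,::-1])
E
```

```text
[  -9.37 -222.75   17.32]
```

Emit:
servo_tool(rows=[[[50, -1, -20, 0, 0, 0, 0], [50, -3, -60, 4, 0, 0, 0], [50, -5, -110, 8, 0, 0, 0], [50, -7, -160, 13, 0, 0, 0], [50, -8, -200, 16, 0, 0, 0], [50, -9, -220, 17, 0, 0, 0], [50, -9, -223, 17, 0, 0, 0], [50, -9, -223, 17, 0, 0, 0], [50, -9, -223, 17, 0, 0, 0]]])

```text
clock: 5.95
position: [548.7, 13.6, 160.3]
ee_rot: [-0.04, 0.999, 0.0, 0.0]
contact_force: [-0.4, -0.4, -2.4]
gripper_width: 57.2
grasp_force: 64.2
```

```bash
python3 - <<'E'
from h import *
print(delta([549,13,15.5],np.radians(94.4)))
cv2.imwrite('pics/s2.png',arm.get_image('side')[:,:,::-1])
E
```

```text
(array([ -0.18,  -0.63, 144.77]), [array([0., 0., 0.]), array([-0.  ,  0.  , -3.14])], array([ 0.32,  0.32, -0.28, -0.  , -0.97, -1.81]))
```

View pics/s2.png

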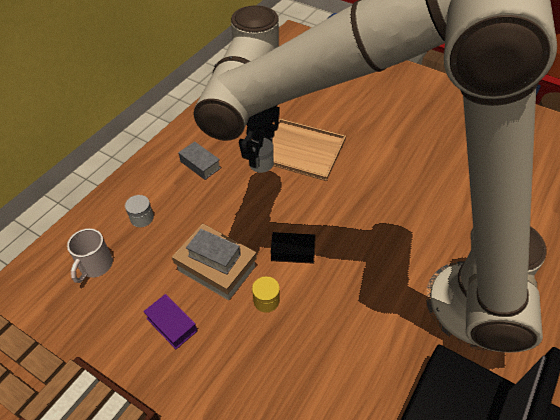

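The side view shows the tin held upright at (262,160), with the book still lying on the box at (213,250). Lowering the tin next.

Emit:
servo_tool(rows=[[[50, 0, 0, 15, 0, 0, 0], [50, 0, 0, 45, 0, 0, 0], [50, 0, 0, 80, 0, 0, 0], [50, 0, 0, 110, 0, 0, 0], [50, 0, 0, 130, 0, 0, 0], [50, 0, 0, 138, 0, 0, 0], [50, 0, 0, 140, 0, 0, 0], [50, 0, 0, 142, 0, 0, 0], [50, 0, 0, 143, 0, 0, 0], [50, 0, 0, 143, 0, 0, 0]]])

```text
clock: 7.25
position: [548.9, 12.7, 17.7]
ee_rot: [-0.039, 0.999, 0.0, 0.0]
contact_force: [-0.2, 0.0, -2.1]
gripper_width: 56.9
grasp_force: 64.2
```

Emit:
servo_tool(rows=[[[50, 0, 0, 0.5, 0, 0, 0], [50, 0, 0, 1, 0, 0, 0], [50, 0, 0, 1, 0, 0, 0]]])

```text
clock: 7.62
position: [548.6, 12.6, 16.2]
ee_rot: [-0.039, 0.999, -0.0, -0.0]
contact_force: [-0.5, 0.8, -1.1]
gripper_width: 57.2
grasp_force: 64.2
```

Emit:
servo_tool(rows=[[[50, 0, 0, 0.5, 0, 0, 0], [50, 0, 0, 1, 0, 0, 0], [50, 0, 0, 1, 0, 0, 0]]])

```text
clock: 8.0
position: [548.7, 12.7, 15.2]
ee_rot: [-0.039, 0.999, -0.0, -0.0]
contact_force: [-0.8, 0.6, -2.1]
gripper_width: 56.9
grasp_force: 64.2
```

Emit:
servo_tool(rows=[[[50, 0, 0, 0.5, 0, 0, 0], [50, 0, 0, 1, 0, 0, 0], [50, 0, 0, 1, 0, 0, 0]]])

```text
clock: 8.38
position: [548.7, 12.7, 15.1]
ee_rot: [-0.039, 0.999, -0.0, 0.0]
contact_force: [-2.7, 1.0, 6.4]
gripper_width: 57.0
grasp_force: 64.5
```

Emit:
servo_tool(rows=[[[60, 0, 0, 0, 0, 0, 0], [66, 0, 0, 0, 0, 0, 0], [75, 0, 0, 0, 0, 0, 0], [85, 0, 0, 0, 0, 0, 0], [85, 0, 0, -4, 0, 0, 0], [85, 0, 0, -20, 0, 0, 0], [85, 0, 0, -60, 0, 0, 0], [85, 0, 0, -110, 0, 0, 0], [85, 0, 0, -160, 0, 0, 0], [85, 0, 0, -160, 0, 0, 0]]])

```text
clock: 9.62
position: [551.5, 13.2, 180.4]
ee_rot: [-0.039, 0.999, 0.001, 0.006]
contact_force: [-0.4, 0.2, -0.9]
gripper_width: 85.0
grasp_force: 0.0
```

```bash
python3 - <<'E'
from h import *
cv2.imwrite('pics/w2.png',arm.get_image('wrist')[:,:,::-1])
c=arm.camera_params('wrist');q=np.array(c['intrinsics'])@(np.array(c['R'])@np.array([548.7,12.7,56])+np.array(c['t']));print(q/q[2])
print(delta([528.5,233,180],np.radians(94.7)))
# tray from top, grey book edge from t2
i=cv2.imread('pics/t2.png');j=cv2.imread('pics/w2.png')
a=cv2.resize(cv2.imread('pics/top1.png')[120:235,335:450],None,fx=3.6,fy=3.6,interpolation=cv2.INTER_CUBIC)
o=np.zeros((420,386+a.shape[1],3),np.uint8);o[:,:386]=j[:,90:476];o[:a.shape[0],386:]=a;cv2.imwrite('pics/c2.png',o)
E
```

```text
[281.31 199.36   1.  ]
(array([  4.05, 220.96,  -2.15]), [array([ 0.  ,  0.01, -0.  ]), array([ 0.01, -0.  ,  3.14])], array([ 0.32,  0.3 , -0.26,  0.  , -1.  , -1.81]))
```

View pics/c2.png

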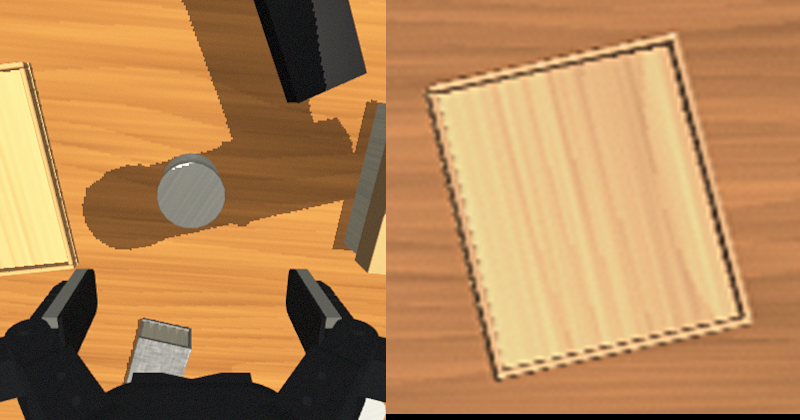

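The tin stands upright at wrist pixel (281,194). The tray crop gives outer corners at about (42,91), (290,34), (363,323) and (112,381).

Emit:
servo_tool(rows=[[[85, 0, 15, 0, 0, 0, 0], [85, 4, 221, -2, 0, 0, -0.005], [85, 4, 221, -2, 0, 0, -0.005], [85, 4, 221, -2, 0, 0, -0.005], [85, 4, 221, -2, 0, 0, -0.005], [85, 4, 221, -2, 0, 0, -0.005], [85, 4, 221, -2, 0, 0, -0.005], [85, 4, 221, -2, 0, 0, -0.005]]])

```text
clock: 10.68
position: [527.6, 231.3, 176.0]
ee_rot: [-0.04, 0.999, -0.0, -0.0]
contact_force: [1.0, 0.0, 0.6]
gripper_width: 85.1
grasp_force: 0.0
```

```bash
python3 - <<'E'
from h import *
w=unproj('top',(np.array([[42,91],[290,34],[363,323],[112,381]])+.5)/3.6-.5+[335,120],16);e=w[0]-w[3]+w[1]-w[2];print('tray',w.mean(0),np.degrees(np.arctan2(e[1],e[0])),np.linalg.norm(w-np.roll(w,1,0),axis=1))
cv2.imwrite('pics/w3.png',arm.get_image('wrist')[:,:,::-1])
c=arm.camera_params('wrist');np.save('c3.npy',c,allow_pickle=True)
E
```

```text
tray [ 564.61 -202.94   16.  ] 10.480229092727464 [197.29 169.21 197.28 167.27]
```

View pics/w3.png

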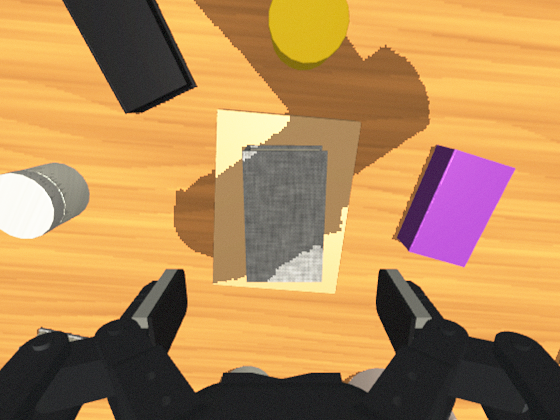

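The wrist view shows the book alone on the lid, with top corners at about (326,150), (243,150), (246,282) and (322,282). The lid corners are at (360,122), (218,109), (213,283) and (335,293).

```bash
python3 - <<'E'
from h import *
c=np.load('c3.npy',allow_pickle=True).item()
for n,p,z in(('box',[[360,122],[218,109],[213,283],[335,293]],60),('book',[[326,150],[243,150],[246,282],[322,282]],94)):
    w=unproj('wrist',p,z,c);e=w[3]-w[0]+w[2]-w[1];print(n,w.mean(0),np.degrees(np.arctan2(e[1],e[0])),np.linalg.norm(w-np.roll(w,1,0),axis=1))
    b=w.mean(0)
print(delta([b[0],b[1],69],np.radians(94.7)))
E
```

```text
box [532.4  231.28  60.  ] -0.15003800865679107 [148.78 107.86 148.29 109.17]
book [530.1 233.3  94. ] 4.570482327869006 [100.85  56.23 100.87  58.5 ]
(array([ -2.6 ,   1.72, 107.17]), [array([-0., -0., -0.]), array([-0.  ,  0.  ,  3.14])], array([ 0.69,  0.35, -0.19, -0.  , -1.03, -2.18]))
```

Emit:
servo_tool(rows=[[[85, -2, 2, 20, 0, 0, 0], [85, -2, 2, 55, 0, 0, 0], [85, -2, 2, 85, 0, 0, 0], [85, -2, 2, 103, 0, 0, 0], [85, -2, 2, 109, 0, 0, 0], [85, -2, 2, 109, 0, 0, 0], [50, -2, 2, 109, 0, 0, 0], [50, -2, 2, 109, 0, 0, 0], [50, -2, 2, 109, 0, 0, 0], [50, -2, 2, 109, 0, 0, 0]]])

```text
clock: 11.98
position: [530.1, 235.4, 68.6]
ee_rot: [-0.042, 0.999, 0.001, 0.001]
contact_force: [-0.9, 0.2, 6.4]
gripper_width: 56.9
grasp_force: 67.0
```

Emit:
servo_tool(rows=[[[50, 0, 0, 0, 0, 0, 0], [50, 0, 0, 0, 0, 0, 0], [50, 0, 0, 0, 0, 0, 0]]])

```text
clock: 12.35
position: [530.1, 235.4, 68.6]
ee_rot: [-0.042, 0.999, 0.001, 0.001]
contact_force: [-0.2, -0.4, 6.9]
gripper_width: 56.8
grasp_force: 67.0
```

Emit:
servo_tool(rows=[[[50, 0, 0, -3, 0, 0, 0], [50, 0, 0, -10, 0, 0, 0], [50, 0, 0, -25, 0, 0, 0], [50, 0, 0, -45, 0, 0, 0], [50, 0, 0, -65, 0, 0, 0], [50, 0, 0, -85, 0, 0, 0], [50, 0, 0, -100, 0, 0, 0], [50, 0, 0, -110, 0, 0, 0], [50, 0, 0, -110, 0, 0, 0]]])

```text
clock: 13.48
position: [529.6, 235.1, 177.9]
ee_rot: [-0.041, 0.999, 0.0, 0.001]
contact_force: [0.5, -0.3, -2.2]
gripper_width: 56.8
grasp_force: 66.1
```

```bash
python3 - <<'E'
from h import *
print(delta([564.5,-203,170],np.radians(100.5)))
E
```

```text
(array([   1.42, -439.47,    7.53]), [array([ 0. ,  0. , -0.1]), array([ 0.  , -0.  ,  3.04])], array([ 0.7 ,  0.35, -0.19, -0.  , -1.03, -2.19]))
```

Emit:
servo_tool(rows=[[[50, 0, -20, 0, 0, 0, 0], [50, 0, -60, 1, 0, 0, -0.02], [50, 0, -110, 2, 0, 0, -0.03], [50, 1, -165, 3, 0, 0, -0.04], [50, 1, -220, 4, 0, 0, -0.05], [50, 1, -275, 5, 0, 0, -0.07], [50, 1, -330, 6, 0, 0, -0.08], [50, 1, -385, 7, 0, 0, -0.09], [50, 1, -422, 7, 0, 0, -0.1], [50, 1, -439, 7, 0, 0, -0.1]]])

```text
clock: 14.72
position: [563.4, -205.3, 169.0]
ee_rot: [-0.09, 0.996, 0.0, -0.001]
contact_force: [0.2, -0.0, -1.2]
gripper_width: 56.7
grasp_force: 66.1
```

Emit:
servo_tool(rows=[[[50, 0, 0, 0, 0, 0, 0], [50, 0, 0, 0, 0, 0, 0]]])

```text
clock: 14.98
position: [564.3, -202.0, 169.9]
ee_rot: [-0.092, 0.996, 0.0, -0.0]
contact_force: [0.7, -0.6, -1.6]
gripper_width: 56.9
grasp_force: 66.1
```

```bash
python3 - <<'E'
from h import *
print(delta([564.5,-203,13.6],np.radians(100.5)))
E
```

```text
(array([ -0.13,  -1.07, 156.26]), [array([ 0., -0.,  0.]), array([ 0.  ,  0.  , -3.14])], array([-0.07,  0.39, -0.14, -0.  , -1.04, -1.31]))
```

Emit:
servo_tool(rows=[[[50, 0, -1, 15, 0, 0, 0], [50, 0, -1, 45, 0, 0, 0], [50, 0, -1, 80, 0, 0, 0], [50, 0, -1, 115, 0, 0, 0], [50, 0, -1, 138, 0, 0, 0], [50, 0, -1, 149, 0, 0, 0], [50, 0, -1, 152, 0, 0, 0], [50, 0, -1, 153, 0, 0, 0], [50, 0, -1, 154, 0, 0, 0], [50, 0, -1, 154, 0, 0, 0]]])

```text
clock: 16.23
position: [565.2, -203.8, 16.8]
ee_rot: [-0.091, 0.996, -0.0, 0.001]
contact_force: [0.2, 0.3, -1.0]
gripper_width: 57.0
grasp_force: 66.1
```

Emit:
servo_tool(rows=[[[50, 0, 0, 0.5, 0, 0, 0], [50, 0, 0, 1, 0, 0, 0], [50, 0, 0, 1, 0, 0, 0]]])

```text
clock: 16.6
position: [564.8, -203.7, 15.2]
ee_rot: [-0.091, 0.996, -0.0, -0.0]
contact_force: [0.7, 0.8, -1.4]
gripper_width: 57.1
grasp_force: 66.1
```

Emit:
servo_tool(rows=[[[50, 0, 0, 0.5, 0, 0, 0], [50, 0, 0, 1, 0, 0, 0], [50, 0, 0, 1, 0, 0, 0]]])

```text
clock: 16.98
position: [564.8, -203.7, 14.1]
ee_rot: [-0.091, 0.996, 0.0, -0.0]
contact_force: [-0.1, 0.6, -1.1]
gripper_width: 56.7
grasp_force: 66.1
```

Emit:
servo_tool(rows=[[[50, 0, 0, 0.5, 0, 0, 0], [50, 0, 0, 1, 0, 0, 0], [50, 0, 0, 1, 0, 0, 0]]])

```text
clock: 17.35
position: [564.9, -203.7, 13.6]
ee_rot: [-0.091, 0.996, -0.0, 0.0]
contact_force: [-1.3, 0.0, 2.2]
gripper_width: 56.8
grasp_force: 66.6
```

Emit:
servo_tool(rows=[[[50, 0, 0, 0.5, 0, 0, 0], [50, 0, 0, 0.5, 0, 0, 0]]])

```text
clock: 17.6
position: [564.9, -203.7, 13.6]
ee_rot: [-0.091, 0.996, -0.0, 0.0]
contact_force: [-2.8, 1.2, 5.5]
gripper_width: 56.9
grasp_force: 67.1
```

In contact with the tray floor. Releasing and rising.

Emit:
servo_tool(rows=[[[60, 0, 0, 0, 0, 0, 0], [66, 0, 0, 0, 0, 0, 0], [75, 0, 0, 0, 0, 0, 0], [80, 0, 0, 0, 0, 0, 0], [80, 0, 0, -4, 0, 0, 0], [80, 0, 0, -20, 0, 0, 0], [80, 0, 0, -60, 0, 0, 0], [80, 0, 0, -110, 0, 0, 0], [80, 0, 0, -150, 0, 0, 0], [80, 0, 0, -150, 0, 0, 0]]])

```text
clock: 18.85
position: [567.3, -204.2, 168.5]
ee_rot: [-0.092, 0.996, -0.001, 0.005]
contact_force: [-0.2, 0.3, -0.7]
gripper_width: 80.1
grasp_force: 0.0
```

```bash
python3 - <<'E'
from h import *
print(delta([548.7,12.7,170],np.radians(94.4)))
E
```

```text
(array([-21.28, 216.63,  -2.13]), [array([-0.  ,  0.01,  0.11]), array([-0.02, -0.  , -3.03])], array([-0.08,  0.39, -0.15,  0.  , -1.02, -1.31]))
```

Emit:
servo_tool(rows=[[[80, -1, 15, 0, 0, 0, 0], [80, -23.5, 216, 0, 0, 0, 0.106], [80, -23.5, 216, 0, 0, 0, 0.106], [80, -23.5, 216, 0, 0, 0, 0.106], [80, -23.5, 216, 0, 0, 0, 0.106], [80, -23.5, 216, 0, 0, 0, 0.106], [80, -23.5, 216, 0, 0, 0, 0.106], [80, -23.5, 216, 0, 0, 0, 0.106]]])

```text
clock: 19.85
position: [548.6, 11.6, 162.4]
ee_rot: [-0.037, 0.999, -0.0, -0.0]
contact_force: [0.1, 1.0, 0.8]
gripper_width: 80.0
grasp_force: 0.0
```

```bash
python3 - <<'E'
from h import *
cv2.imwrite('pics/w4.png',arm.get_image('wrist')[:,:,::-1])
np.save('c4.npy',arm.camera_params('wrist'),allow_pickle=True)
cv2.imwrite('pics/s4.png',arm.get_image('side')[:,:,::-1]);cv2.imwrite('pics/t4.png',arm.get_image('top')[:,:,::-1])
s=cv2.imread('pics/s4.png')[100:320,150:380];w=cv2.imread('pics/w4.png')[:,140:420]
t=cv2.imread('pics/t4.png')[120:240,170:450]
o=np.zeros((570,790,3),np.uint8);o[:420,:280]=w;s=cv2.resize(s,None,fx=1.4,fy=1.4);o[:s.shape[0],280:280+s.shape[1]]=s
t=cv2.resize(t,None,fx=1.75,fy=1.75);o[s.shape[0]+5:s.shape[0]+5+t.shape[0],290:290+t.shape[1]]=t;cv2.imwrite('pics/c4.png',o)
print(delta([548.7,12.7,15.5],np.radians(94.4)))
E
```

```text
(array([ -0.1 ,   0.72, 147.11]), [array([-0., -0., -0.]), array([-0.  ,  0.  ,  3.14])], array([ 0.32,  0.32, -0.28,  0.  , -0.97, -1.81]))
```

View pics/c4.png

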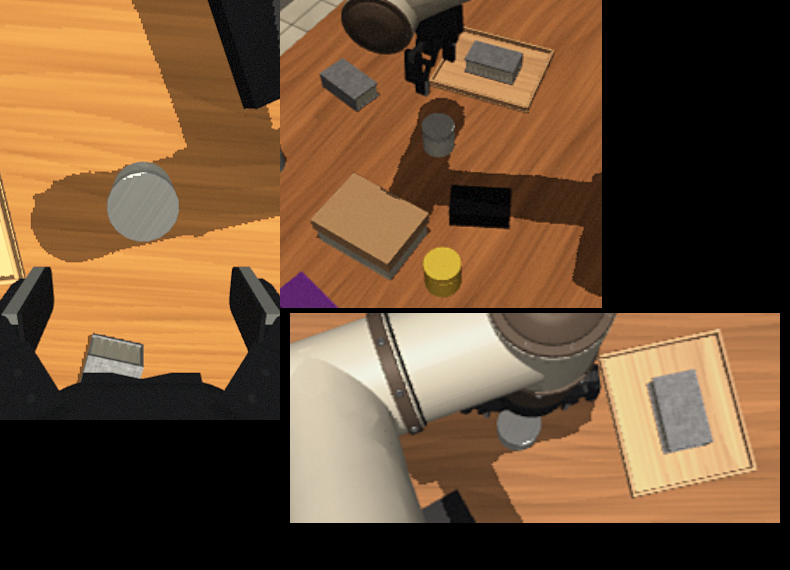

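The book lies flat in the tray, and the tin stands clear with its top at wrist pixel (283.5,202).

```bash
python3 - <<'E'
from h import *
w=unproj('wrist',[283.5,202],56,np.load('c4.npy',allow_pickle=True).item());print(w,delta([w[0,0],w[0,1],15]))
E
```

```text
[[544.53  12.69  56.  ]] [  4.06   1.02 147.61]
```

Emit:
servo_tool(rows=[[[85, 3, 1, 15, 0, 0, 0], [85, 3, 1, 50, 0, 0, 0], [85, 3, 1, 90, 0, 0, 0], [85, 3, 1, 125, 0, 0, 0], [85, 3, 1, 143, 0, 0, 0], [85, 3, 1, 145, 0, 0, 0], [50, 3, 1, 145, 0, 0, 0], [50, 3, 1, 145, 0, 0, 0], [50, 3, 1, 145, 0, 0, 0], [50, 3, 1, 145, 0, 0, 0]]])

```text
clock: 21.25
position: [546.8, 14.0, 19.1]
ee_rot: [-0.039, 0.999, 0.0, 0.001]
contact_force: [0.3, 0.1, 6.5]
gripper_width: 56.8
grasp_force: 63.9
```

Emit:
servo_tool(rows=[[[50, 0, 0, 0, 0, 0, 0], [50, 0, 0, 0, 0, 0, 0], [50, 0, 0, 0, 0, 0, 0]]])

```text
clock: 21.62
position: [546.8, 14.0, 19.1]
ee_rot: [-0.039, 0.999, 0.0, 0.002]
contact_force: [0.8, -0.5, 6.3]
gripper_width: 56.4
grasp_force: 63.9
```

Emit:
servo_tool(rows=[[[50, 0, 0, -3, 0, 0, 0], [50, 0, 0, -10, 0, 0, 0], [50, 0, 0, -25, 0, 0, 0], [50, 0, 0, -50, 0, 0, 0], [50, 0, 0, -80, 0, 0, 0], [50, 0, 0, -110, 0, 0, 0], [50, 0, 0, -135, 0, 0, 0], [50, 0, 0, -145, 0, 0, 0], [50, 0, 0, -145, 0, 0, 0]]])

```text
clock: 22.75
position: [545.6, 13.8, 163.3]
ee_rot: [-0.038, 0.999, 0.0, 0.001]
contact_force: [-0.4, 0.2, -1.9]
gripper_width: 56.8
grasp_force: 64.0
```

```bash
python3 - <<'E'
from h import *
print(delta([532,230.5,160],np.radians(94.4)))
E
```

```text
(array([ -3.  , 217.09,   3.38]), [array([ 0.,  0., -0.]), array([ 0.  , -0.  ,  3.14])], array([ 0.32,  0.31, -0.29, -0.  , -0.97, -1.82]))
```

Emit:
servo_tool(rows=[[[50, 0, 20, 0, 0, 0, 0], [50, -1, 60, 0, 0, 0, 0], [50, -2, 110, 0, 0, 0, 0], [50, -3, 160, 0, 0, 0, 0], [50, -3, 197, 0, 0, 0, 0], [50, -3, 214, 0, 0, 0, 0], [50, -3, 217, 0, 0, 0, 0], [50, -3, 217, 0, 0, 0, 0], [50, -3, 217, 0, 0, 0, 0]]])

```text
clock: 23.88
position: [532.0, 229.2, 162.6]
ee_rot: [-0.038, 0.999, -0.0, -0.0]
contact_force: [-0.2, -0.2, -1.6]
gripper_width: 56.6
grasp_force: 64.2
```

```bash
python3 - <<'E'
from h import *
a=cv2.imread('pics/side1.png',0);b=cv2.imread('pics/s4.png',0)
for (v,u,h,w) in((258,170,28,40),(262,215,35,40)):
    m=cv2.matchTemplate(b[v-5:v+h+5,u-5:u+w+5],a[v:v+h,u:u+w],cv2.TM_CCOEFF_NORMED);_,s,_,l=cv2.minMaxLoc(m);print(s,l)
im=arm.get_image('wrist')[:,:,::-1];cv2.imwrite('pics/w5.png',im);np.save('c5.npy',arm.camera_params('wrist'),allow_pickle=True)
print(delta([532,230.5,79],np.radians(94.4)))
E
```

```text
0.8602502346038818 (5, 5)
0.8235700726509094 (5, 5)
(array([-0.07,  1.26, 83.73]), [array([-0., -0., -0.]), array([-0.  ,  0.  ,  3.14])], array([ 0.69,  0.37, -0.2 , -0.  , -1.  , -2.18]))
```

View pics/w5.png

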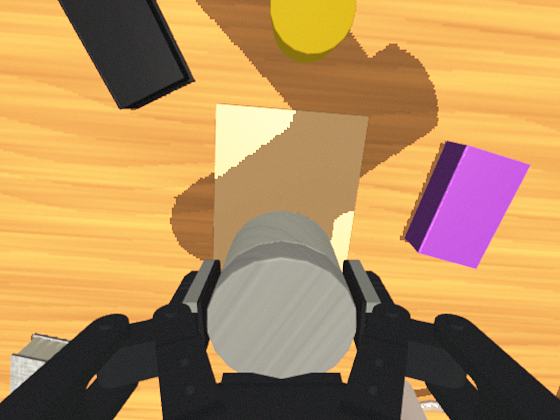

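The box hasn't moved. The wrist view shows the held tin's top centred at about (281.5,312), with the lid's near corners at (216,104) and (368,117).

```bash
python3 - <<'E'
from h import *
c=np.load('c5.npy',allow_pickle=True).item()
print(unproj('wrist',[281.5,312],199.5,c),arm.read_state()['position'],unproj('wrist',[[216,104],[368,117]],60,c))
E
```

```text
[[528.98 228.74 199.5 ]] [532.04 229.25 162.73] [[458.2  176.78  60.  ]
 [458.94 285.72  60.  ]]
```

Emit:
servo_tool(rows=[[[50, -2, 1.8, 8, 0, 0, 0], [50, -2, 1.8, 25, 0, 0, 0], [50, -2, 1.8, 45, 0, 0, 0], [50, -2, 1.8, 63, 0, 0, 0], [50, -2, 1.8, 74, 0, 0, 0], [50, -2, 1.8, 78, 0, 0, 0], [50, -2, 1.8, 80, 0, 0, 0], [50, -2, 1.8, 81, 0, 0, 0], [50, -2, 1.8, 82, 0, 0, 0], [50, -2, 1.8, 82, 0, 0, 0]]])

```text
clock: 25.18
position: [533.9, 232.3, 80.9]
ee_rot: [-0.038, 0.999, 0.0, 0.0]
contact_force: [-0.1, 0.2, -1.2]
gripper_width: 56.6
grasp_force: 64.2
```

Emit:
servo_tool(rows=[[[50, 0, 0, 0.5, 0, 0, 0], [50, 0, 0, 1, 0, 0, 0], [50, 0, 0, 1, 0, 0, 0]]])

```text
clock: 25.55
position: [533.8, 232.3, 79.7]
ee_rot: [-0.038, 0.999, -0.0, -0.0]
contact_force: [-0.2, -0.4, -1.4]
gripper_width: 57.0
grasp_force: 64.2
```

Emit:
servo_tool(rows=[[[50, 0, 0, 0.5, 0, 0, 0], [50, 0, 0, 1, 0, 0, 0], [50, 0, 0, 1, 0, 0, 0]]])

```text
clock: 25.92
position: [533.8, 232.3, 79.2]
ee_rot: [-0.038, 0.999, 0.0, 0.0]
contact_force: [-2.6, 0.2, 2.9]
gripper_width: 57.0
grasp_force: 64.1
```

Contact with the lid. Releasing, rising and backing off.

Emit:
servo_tool(rows=[[[60, 0, 0, 0, 0, 0, 0], [66, 0, 0, 0, 0, 0, 0], [75, 0, 0, 0, 0, 0, 0], [85, 0, 0, 0, 0, 0, 0], [85, 0, 0, -4, 0, 0, 0], [85, 0, 0, -20, 0, 0, 0], [85, 0, 0, -60, 0, 0, 0], [85, 0, 0, -110, 0, 0, 0], [85, 0, 0, -160, 0, 0, 0], [85, 0, 0, -160, 0, 0, 0]]])

```text
clock: 27.18
position: [536.1, 233.5, 245.4]
ee_rot: [-0.039, 0.999, 0.003, 0.005]
contact_force: [-0.6, -1.0, 0.4]
gripper_width: 85.0
grasp_force: 0.0
```

Emit:
servo_tool(rows=[[[85, 0, -20, 0, 0, 0, 0], [85, 0, -60, 0, 0, 0, 0], [85, 0, -120, 0, 0, 0, 0], [85, 0, -180, 0, 0, 0, 0], [85, 0, -200, 0, 0, 0, 0], [85, 0, -200, 0, 0, 0, 0], [85, 0, -200, 0, 0, 0, 0]]])

```text
clock: 28.05
position: [549.0, 33.3, 238.3]
ee_rot: [-0.039, 0.999, -0.0, -0.0]
contact_force: [0.7, 0.1, -0.6]
gripper_width: 85.1
grasp_force: 0.0
```

```bash
python3 - <<'E'
from h import *
for n in('top','side'):cv2.imwrite(f'pics/{n}6.png',arm.get_image(n)[:,:,::-1])
t=cv2.resize(cv2.imread('pics/top6.png')[150:240,170:240],None,fx=5,fy=5,interpolation=cv2.INTER_CUBIC)
s=cv2.resize(cv2.imread('pics/side6.png')[100:320,150:380],None,fx=1.9,fy=1.9)
o=np.zeros((450,790,3),np.uint8);o[:,:350]=t;o[:s.shape[0],350:350+s.shape[1]]=s;cv2.imwrite('pics/c6.png',o)
E
```

```text
(no output)
```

View pics/c6.png

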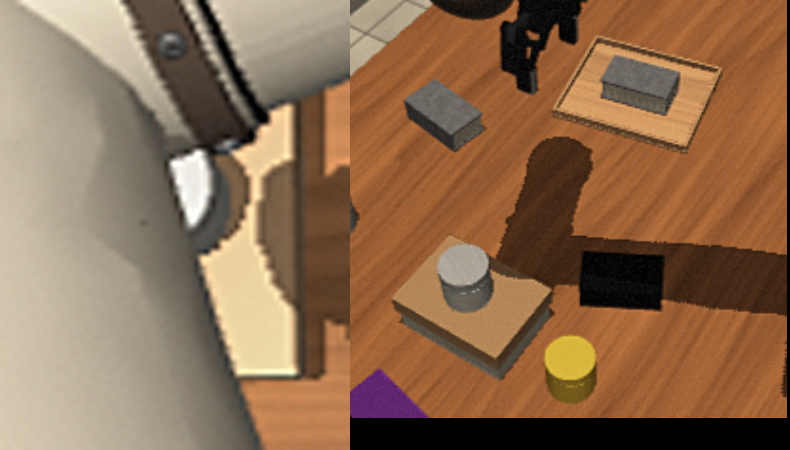

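The side view shows the tin upright on the lid with its top at about (464,267), and the book flat in the tray. I'll check the centring, comparing with the lid corners at (451,236), (553,291), (493,358) and (394,301).

```bash
python3 - <<'E'
from h import *
f=lambda p:(np.array(p)-[350,0]+.5)/1.9-.5+[150,100]
print(unproj('side',f([464,267]),116),unproj('side',f([[451,236],[553,291],[493,358],[394,301]]),60).mean(0))
E
```

```text
[[530.2  234.41 116.  ]] [527.49 232.31  60.  ]
```

The tin is centred on the lid to within about 3 mm, so I'm handing in.

```bash
python3 -c "
from bench import arm
print(arm.job_done())"
```

```text
the job is handed in; nothing more can be done
None
```

The job is handed in after about 28 s of arm time: the book lies flat in the tray, the tin stands upright within about 3 mm of the middle of the gift box's lid, and the box showed no movement when checked before the tin went back on; the judge's result was not shown.

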